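Pin the last holder's swivel arm with washer and R-clip

ROBOT

A 6-joint arm with a two-finger parallel gripper is mounted at the origin on a cart in front of the work surface, level with it; the furniture and walls round the work are solid. World frame = base frame: x ahead of the robot, y to its left, z up, the work surface at z = 0. Lengths are in mm, angles in rad, forces in N, time in s.
With the tool pointing down it reaches from about 300 to 875 mm from the base axis. Payload 6.4 kg.
Tool frame: the origin (TCP) lies midway between the tips of the shut fingers; the grasp point (between the pads) lies 19 mm behind it; z points along the fingers, y is the direction in which the jaws open and shut (so a half turn about z gives the same grasp; the last joint's range is limited). The gripper opens to 85 mm and grips with 20 to 120 N. Pads are 22 mm wide; open, the fingers measure 114 mm over their backs; the gripper's body (76 mm by 85 mm) begins 54 mm behind the grasp point. The pads swing forward as they close: fully open they stand 13 mm farther back than shut.
Start: joints at [-1.318, 0.181, 1.607, -0, 1.354, -0.206], TCP at [254.669, -515.543, 231.288] pointing down, gripper open.
Joint ranges: [-2.99, 2.99], [-0.89, 2.07], [0.3, 2.58], [-1.14, 4.28], [0, 2.63], [-3.12, 3.12]. Speed limits (rad/s): [2.57, 2.57, 3.01, 3.14, 3.14, 3.14].

INTERFACE

Orientations are given as a unit quaternion [x, y, z, w].
In Python, from rig import manip gives the robot as it stands. Calls block until the motion is done:
- manip.move_pose(position, orientation): joint-space move of the TCP to a pose.
- manip.movel(position, feed=150, ori=None, stop_force=None): straight line of the TCP; ori=None keeps the orientation; feed is the mean speed in mm/s. With stop_force (N) it stops when the force on the tool has changed by that much, and returns True; else False.
- manip.set_joints(angles): joint-space move.
- manip.command_gripper(opening): opening from 0.0 (shut) to 1.0 (fully open); the grip force is fixed at half the most; returns when the fingers have stopped.
- manip.wait(seconds).
- manip.solve_ik(position, orientation): joint angles nearest the present ones, or None.
- manip.sense(): the state.
- manip.read_camera(name): name is "scene" or "top" or "wrist"; returns the picture (420x560x3 uint8, red, green, blue); there is no depth.
- manip.camera_model(name): a dict with "vfov" (degrees; the focal length in pixels is half the picture's height over the tangent of half this angle, whatever the lens; pixels are square), "cx", "cy" (the principal point, pixels), "view" (4x4, takes a point from world to camera coordinates). Camera axes: x right, y up, looking along -z (the intrinsics and any distortion apply to the point x, -y, -z); pixel columns grow to the right and rows downward; lengths in mm; the calibration is good to about 2 mm. A picture is of the moment at which its call begins: read the wrist's pose just before it. camera_model takes no time and is no camera call; for the wrist camera it gives the pose at the moment of the call.
A pose or a line that the arm cannot do raises manip.IKError and nothing moves.
- manip.finish_job(): hands the job in, once; it reports no verdict.
The state is a dict: "clock": time; "q": joint angles; "joint_velocities": joint speeds; "tau": joint torques, N m; "tool_pos": TCP position; "orientation": TCP orientation; "wrist_force": force on the tool from outside, world axes, zero at the start; "moment": the same for the moment, N m; "width": opening from 0.0 (shut) to 1.0 (fully open).
Only numpy, scipy, OpenCV 4.12 (cv2) and the standard library are available. Lean on these libraries where they do the work, as an engineer would, in place of code of your own. Each camera call takes 0.05 s, during which the arm holds its last target.

TASK

The swivel arm of the shoe-last holder has been put back on its upright king pin and has to be secured again. Lower the flat washer over the pin until it lies on the arm's hub, then push the R-clip's straight leg right through the cross-hole above the washer, until its bent leg has ridden over the pin and snapped round it. The pin turns in its foot, so find by feel or by eye which way the hole points; leave the pliers, the sanding block and the gouge where they lie.

Things in the scene. Friction and masses are not known exactly. Their poses are not given: they have to be found in the camera images.
- stand: foot of the last holder: dark steel plate 110 x 110 x 10 mm bolted to the bench. Origin under its centre at bench height, on the pin's axis, z up; x points from the robot's side towards the arm. Steel bar arm (26 mm wide, 22 to 36 mm up) leaves the hub towards +x, within 0.4 rad, and carries a wooden shoe last from about 115 mm beyond the pin. The -x side of the pin is free
- hub_top (a point): top of the arm's dark round hub (36 mm diameter) on the pin's axis, 58 mm above the bench: the washer's seat
- pin_top (a point): top end of the bright upright king pin, 20 mm in diameter, 84 mm above the bench, rim chamfered 2 mm. The dark slot across it runs along the cross-hole
- pin_hole (a point): centre of the cross-hole on the pin's axis, 67 mm up; axes are the stand's, NOT the hole's. Level through hole, 7.5 mm bore, mouths countersunk to 9 mm, pointing up to 1.1 rad either side of the stand's x axis: only sight or touch tells. The pin turns stiffly (0.06 N m) in the foot; a wire end pushed into a mouth turns the pin in line with the wire
- washer: loose flat steel washer, 44 mm outside, 23 mm hole, 5 mm thick, lying flat on the bench; origin at the centre of its underside
- clip: loose steel R-clip of 5 mm wire, lying flat. Origin on the axis of its double coil (23 mm outside, 10 mm high) at its underside, z up. Straight leg along +x at y = -9 mm, centre line 2.5 mm up. Bent leg on the +y side, in the same plane: waist near the straight leg, a bulge as pocket for the pin, flared end at x = 72, y = 4 mm. Best held across the coil, along y
- clip_seat (a point): point of the straight leg's centre line beside the middle of the bent leg's pocket: x = 50, y = -9, z = 2.5 mm in the clip's frame. It lies in the centre of the cross-hole when the clip is home
- clip_tip (a point): rounded end of the straight leg: x = 77.5, y = -9, z = 2.5 mm in the clip's frame
- clip_leg (a joint): how far the bent leg is sprung open, rad: 0 at rest, about 0.04 as its throat rides over the pin's widest part; 12 N m/rad. Pushing it over takes about 5 to 10 N along the leg, then the force drops as it snaps round the pin
- pliers: flat-nose pliers with black handles, 99 x 160 x 12 mm, lying to the left; leave alone
- sanding_block: cork sanding block 71 x 100 x 25 mm, behind and to the right; leave alone
- gouge: carving gouge with dark wooden handle, 207 mm long, lying far left; leave alone
Not all that is in view belongs to the job. What is shaped like the washer but green is not meant.

How it is judged:
By the outcome, as a careful person would: the job done as asked, in the order asked, and still so for the second after the job is handed in, with the robot touching nothing.
It also fails if it takes over 72 s, if anything falls off the work surface, if the arm or the gripper's body presses on something with over 40 N, if the wrist force passes 120 N, or if a joint passes its speed limit or range.

## Working session

There is one attempt and no reset: what is moved stays moved. The work goes in short steps, each a Python script; the robot and the scene stay as the last script left them, time stands still between calls to the robot, and variables do not carry over. Pictures are saved under pics/ and viewed, and the job is handed in when it is done.

```bash
ls; mkdir -p pics; python3 - <<'E'
from rig import manip
import cv2
for n in ["scene","top","wrist"]:
    m=manip.camera_model(n); im=manip.read_camera(n)
    cv2.imwrite(f"pics/a_{n}.png",im[:,:,::-1]); print(n,{k:(v if k!="view" else [[round(float(x),3) for x in r] for r in v]) for k,v in m.items()})
s=manip.sense(); print(s)
E
```

```text
pics
scene {'vfov': 46.98956867759959, 'cx': 281.7749186209454, 'cy': 210.2762387586792, 'view': [[0.65, -0.76, -0.023, -351.824], [0.49, 0.396, 0.776, -315.696], [-0.581, -0.516, 0.63, -1174.02], [0.0, 0.0, 0.0, 1.0]]}
top {'vfov': 54.739079784103005, 'cx': 279.22006863934104, 'cy': 204.12893962730385, 'view': [[-0.02, -1.0, -0.004, 33.942], [0.976, -0.02, 0.218, -546.267], [-0.218, 0.001, 0.976, -1060.207], [0.0, 0.0, 0.0, 1.0]]}
wrist {'vfov': 70.60859098135263, 'cx': 276.8509013522582, 'cy': 205.1152893315998, 'view': [[0.442, -0.897, -0.001, -575.726], [0.865, 0.426, -0.266, 33.196], [0.239, 0.117, 0.964, -378.562], [0.0, 0.0, 0.0, 1.0]]}
{'clock': 0.15, 'q': array([-1.31835312e+00,  1.81356130e-01,  1.60773344e+00, -1.90021537e-05,
        1.35382305e+00, -2.06315339e-01]), 'joint_velocities': array([-8.60754116e-04, -2.48150487e-03, -2.72380100e-03,  8.89391407e-06,
        3.10543781e-04, -8.03166691e-04]), 'tau': array([ 3.63206851e-06, -4.45266509e+01, -3.51691067e+01, -3.41698160e-04,
        5.87546048e-03,  1.46042538e-05]), 'tool_pos': array([ 254.52861236, -515.1420045 ,  230.62082404]), 'orientation': array([ 9.73807040e-01,  2.27375049e-01, -2.44949781e-05, -6.59594891e-04]), 'wrist_force': array([ 0.34270723, -0.3597712 ,  0.54292737]), 'moment': array([ 0.03596471, -0.01045511, -0.0214516 ]), 'width': 0.9986213984364263}
```

View pics/a_top.png

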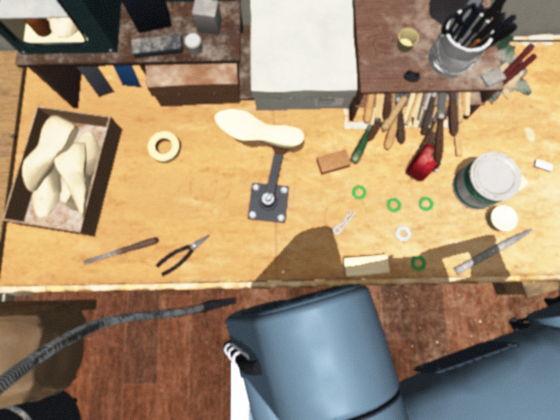

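View pics/a_scene.png

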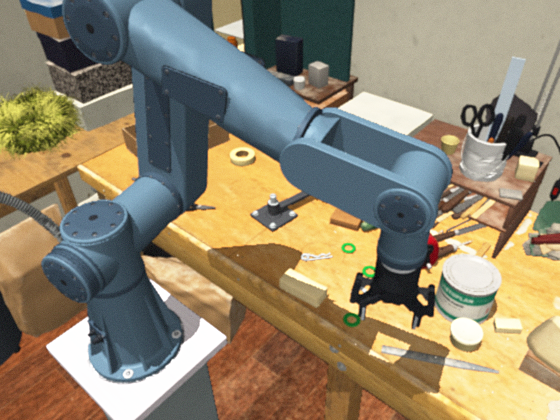

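View pics/a_wrist.png

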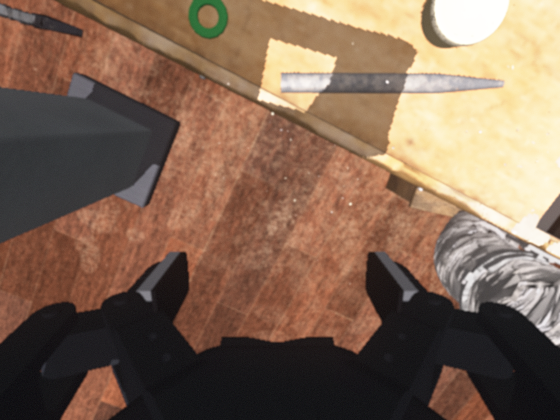

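The top view shows the bare-metal ring at (403,233) and green rings at (359,192), (394,204), (427,203) and (418,263). A cream tape roll is at (164,147). The clip is at (344,222) and the stand at (268,201). The steel-grey ring at (403,233) is the only one that fits the washer, so I'll check it in an enlarged crop.

```bash
cat > h.py <<'E'
import numpy as np, cv2
def ray(m,u,v):
    f=210/np.tan(np.radians(m["vfov"])/2); V=np.array(m["view"],float)
    d=np.array([(u-m["cx"])/f,-(v-m["cy"])/f,-1.]); R=V[:3,:3]; 
    return -R.T@V[:3,3], R.T@d
def plane(m,u,v,z):
    c,d=ray(m,u,v); return c+d*(z-c[2])/d[2]
def proj(m,p):
    f=210/np.tan(np.radians(m["vfov"])/2); V=np.array(m["view"],float)
    q=V[:3,:3]@np.array(p,float)+V[:3,3]; return np.array([m["cx"]+f*q[0]/-q[2], m["cy"]-f*q[1]/-q[2]])
def crop(im,u,v,h,k,name):
    u0,v0=max(0,int(u-h*1.33)),max(0,int(v-h)); c=im[v0:int(v+h),u0:int(u+h*1.33),::-1]
    cv2.imwrite(name,cv2.resize(c,None,fx=k,fy=k,interpolation=cv2.INTER_CUBIC)); print(name,"origin",u0,v0,"scale",k)
E
python3 - <<'E'
from rig import manip
from h import *
import cv2
im=cv2.imread("pics/a_top.png")[:,:,::-1]; m=manip.camera_model("top")
crop(im,375,222,50,6,"pics/b1.png"); crop(im,270,195,40,7,"pics/b2.png")
for n,u,v,z in [("washer",403,233,5),("clipmid",344,222,3),("pin",268,199,84),("foot",268,202,10)]: print(n,plane(m,u,v,z).round(1))
E
```

```text
pics/b1.png origin 308 172 scale 6
pics/b2.png origin 216 155 scale 7
washer [ 467.5 -328.6    5. ]
clipmid [ 503.1 -162.5    3. ]
pin [556.4  53.   84. ]
foot [565.   55.1  10. ]
```

View pics/b1.png

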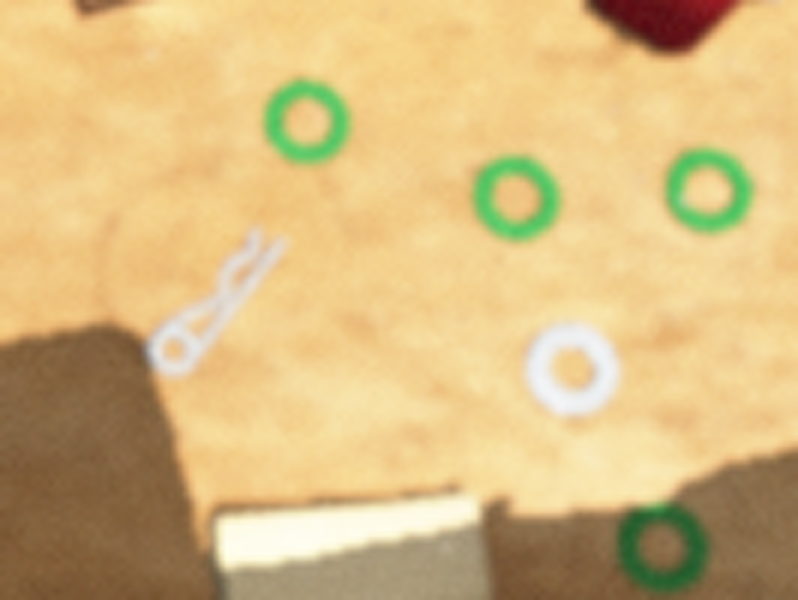

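View pics/b2.png

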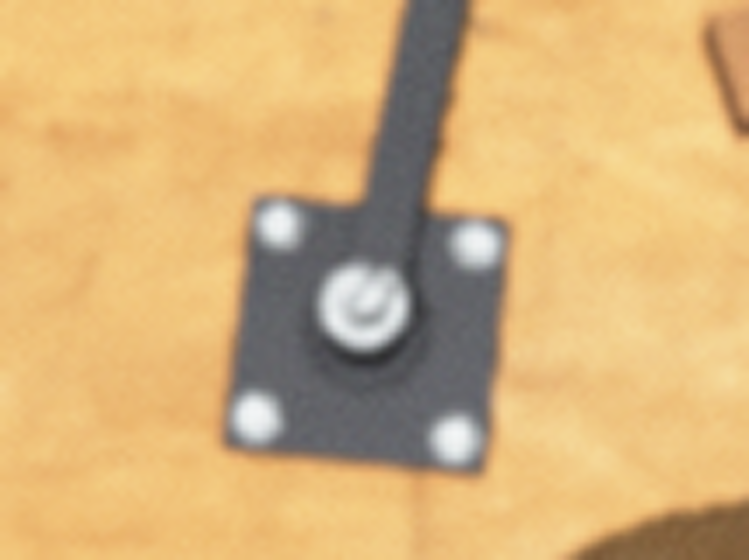

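The crop confirms it: the washer is the grey ring at about (403.3,233.7). The clip's coil is at (337,230) and its tips are near (355,212), with the straight leg on the lower right. The pin top is at (268,199) and its slot points up and to the right. Next I'll look at the washer with the wrist camera.

```bash
cat >> h.py <<'E'
def Q(t): return [float(np.cos(t/2)),float(np.sin(t/2)),0.,0.]
def st(manip):
    s=manip.sense(); print("t%.2f"%s["clock"],"tcp",s["tool_pos"].round(2),"F",s["wrist_force"].round(1),"M",s["moment"].round(2),"w %.3f"%s["width"],"q",s["q"].round(2)); return s
E
python3 - <<'E'
from rig import manip
from h import *
m=manip.camera_model("top")
print(plane(m,403.3,233.7,5).round(1),"coil",plane(m,337,230,10).round(1),"tip",plane(m,355.2,212.5,2.5).round(1))
for p,t in [((467,-330,5),0),((500,-160,5),-.75),((500,-160,5),2.39),((556,53,55),0),((500,90,60),-.6)]:
    print(p,t,manip.solve_ik(p,Q(t)))
manip.move_pose([466,-330,115],Q(0))
manip.wait(0.2)
m=manip.camera_model("wrist"); im=manip.read_camera("wrist"); cv2.imwrite("pics/c.png",im[:,:,::-1]); st(manip)
print(m["view"].round(3).tolist()); print(proj(m,[467.5,-330,5]))
E
```

```text
[ 465.5 -329.3    5. ] coil [ 479.2 -140.2   10. ] tip [ 530.4 -196.5    2.5]
(467, -330, 5) 0 [-8.22658285e-01  4.76755759e-01  1.74237101e+00 -4.44089210e-16
  9.22465881e-01  7.48138041e-01]
(500, -160, 5) -0.75 [-5.36021132e-01  3.96968506e-01  1.86436675e+00 -4.44089210e-16
  8.80257401e-01  1.78477520e+00]
(500, -160, 5) 2.39 [-5.36021132e-01  3.96968506e-01  1.86436675e+00 -4.44089210e-16
  8.80257401e-01 -1.35522480e+00]
(556, 53, 55) 0 [-1.17473749e-01  3.68288031e-01  1.76913711e+00 -4.44089210e-16
  1.00416752e+00  1.45332258e+00]
(500, 90, 60) -0.6 [-5.59103887e-02  2.64198296e-01  1.89713043e+00 -4.44089210e-16
  9.80263929e-01  2.11488594e+00]
t1.57 tcp [ 465.68 -331.04  115.45] F [-0.5 -0.2  0.1] M [ 0.01 -0.01 -0.  ] w 1.001 q [-0.83  0.3   1.71 -0.    1.13  0.75]
[[-0.003, -1.0, 0.001, -331.182], [0.964, -0.003, -0.265, -447.298], [0.265, 0.001, 0.964, -390.476], [0.0, 0.0, 0.0, 1.0]]
[274.00082767 201.51828315]
```

View pics/c.png

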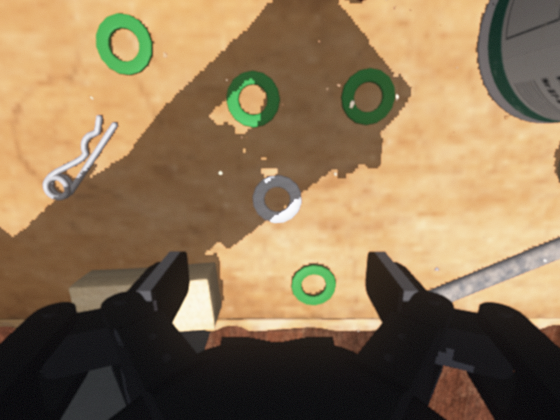

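```bash
python3 - <<'E'
from rig import manip
from h import *
m=manip.camera_model("wrist"); im=cv2.imread("pics/c.png")[:,:,::-1]
crop(im,277,199,35,8,"pics/c1.png"); crop(im,80,160,50,6,"pics/c2.png")
print(plane(m,277.3,199,5),"coil",plane(m,58,187,10),"tip",plane(m,115,125,2.5))
E
```

```text
pics/c1.png origin 230 164 scale 8
pics/c2.png origin 13 110 scale 6
[ 469.79872163 -332.71877833    5.        ] coil [ 482.19542107 -145.63240738   10.        ] tip [ 533.08305062 -197.82238057    2.5       ]
```

View pics/c1.png

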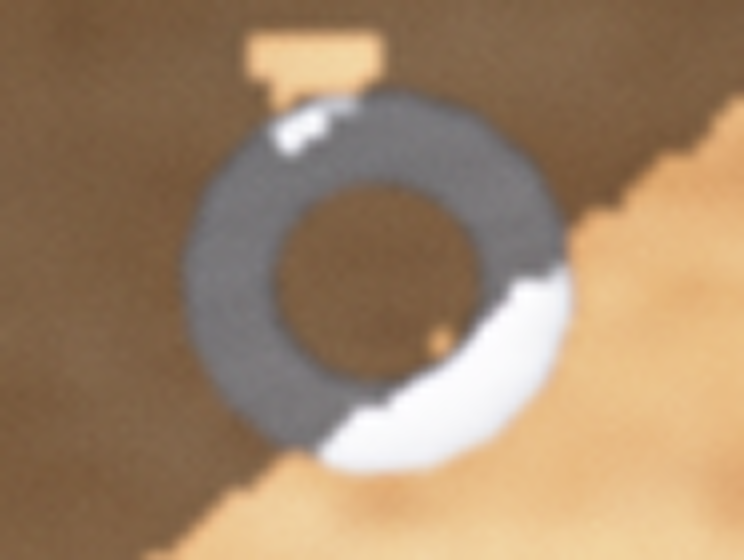

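View pics/c2.png

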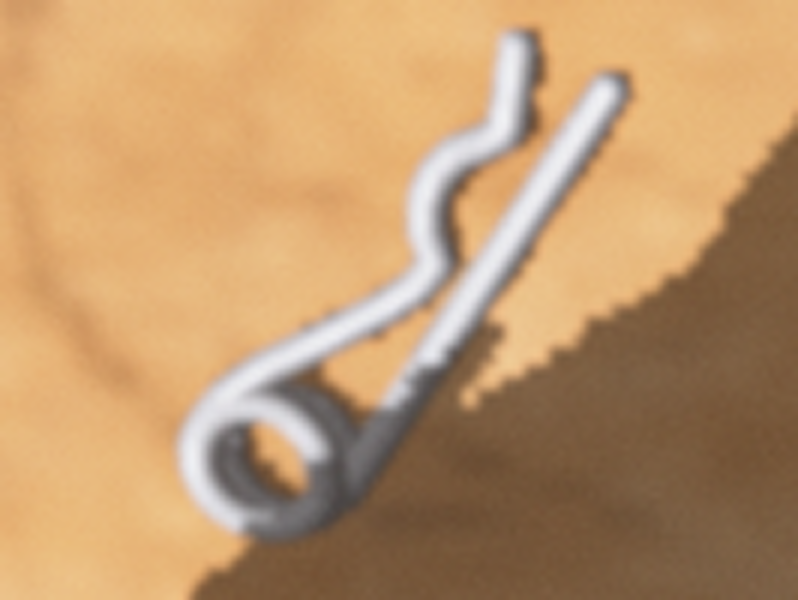

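The wrist image puts the washer's centre at (277,199), which is about (469.8,-332.6). The clip is clearly visible, with its coil at (58,187). I'll grasp the washer now.

```bash
python3 - <<'E'
from rig import manip
from h import *
manip.command_gripper(0.72)
manip.movel([470,-332.5,30],feed=200); st(manip)
print(manip.movel([470,-332.5,0.5],feed=60,stop_force=8)); st(manip)
m=manip.camera_model("wrist"); cv2.imwrite("pics/d0.png",manip.read_camera("wrist")[:,:,::-1]); 
manip.command_gripper(0.0); st(manip)
manip.movel([470,-332.5,60],feed=150); st(manip)
cv2.imwrite("pics/d1.png",manip.read_camera("wrist")[:,:,::-1])
E
python3 -c "
import cv2,numpy as np
a=[cv2.imread('pics/d%d.png'%i)[180:400] for i in (0,1)]
cv2.imwrite('pics/d.png',np.vstack(a))"
```

```text
t2.51 tcp [ 470.22 -332.71   30.38] F [1.  0.  0.3] M [-0.02 -0.06 -0.01] w 0.716 q [-0.82  0.44  1.73 -0.    0.97  0.75]
False
t3.15 tcp [ 4.6990e+02 -3.3242e+02  2.4000e-01] F [0.4 0.7 0.1] M [-0.04  0.03  0.01] w 0.717 q [-0.82  0.49  1.73 -0.    0.92  0.75]
t3.56 tcp [ 470.32 -332.81    1.57] F [-2.2  1.7  6.1] M [ 0.33  0.29 -0.01] w 0.451 q [-0.82  0.49  1.73 -0.    0.92  0.75]
t4.11 tcp [ 469.88 -332.39   59.89] F [ 0.   0.1 -0.9] M [-0.    0.   -0.04] w 0.456 q [-0.82  0.39  1.72 -0.    1.03  0.75]
```

View pics/d.png

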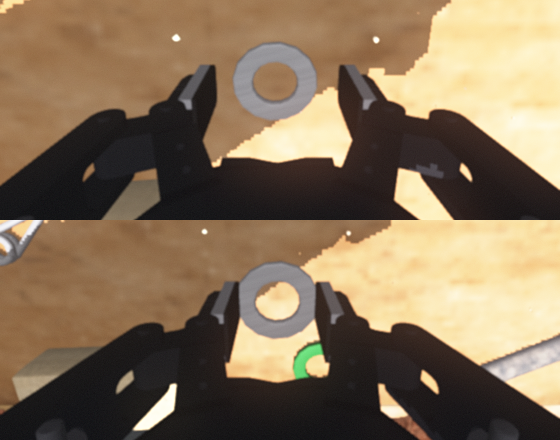

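The washer is held, centred at about (277.5,260) in the wrist picture. Next I'll look at the pin.

```bash
python3 - <<'E'
from rig import manip
from h import *
m=manip.camera_model("wrist"); s=manip.sense()
print("washer c rel tcp",plane(m,277.5,260,s["tool_pos"][2]+3.5)-s["tool_pos"])
manip.movel([485,-200,170],feed=350)
manip.movel([510,53,170],feed=350); manip.wait(0.2)
m=manip.camera_model("wrist"); im=manip.read_camera("wrist"); cv2.imwrite("pics/e.png",im[:,:,::-1]); st(manip)
p=proj(m,[557,53,84]); print(p)
crop(im,p[0],p[1],50,6,"pics/e1.png")
E
```

```text
washer c rel tcp [ 0.6764015  -1.45961457  3.5       ]
t5.92 tcp [510.09  51.47 169.9 ] F [-0.2  0.3 -0.3] M [ 0.02 -0.03 -0.04] w 0.451 q [-0.13  0.11  1.82 -0.    1.21  1.44]
[272.73299215 152.36773017]
pics/e1.png origin 206 102 scale 6
```

View pics/e.png

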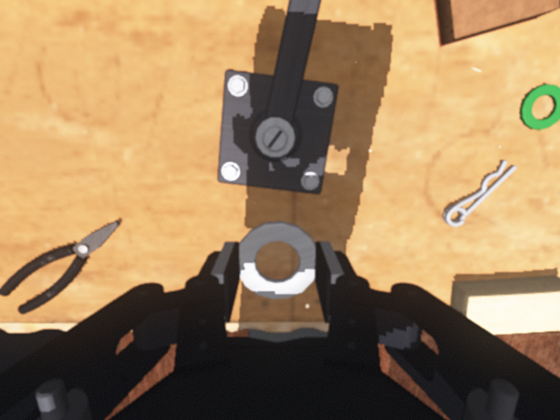

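View pics/e1.png

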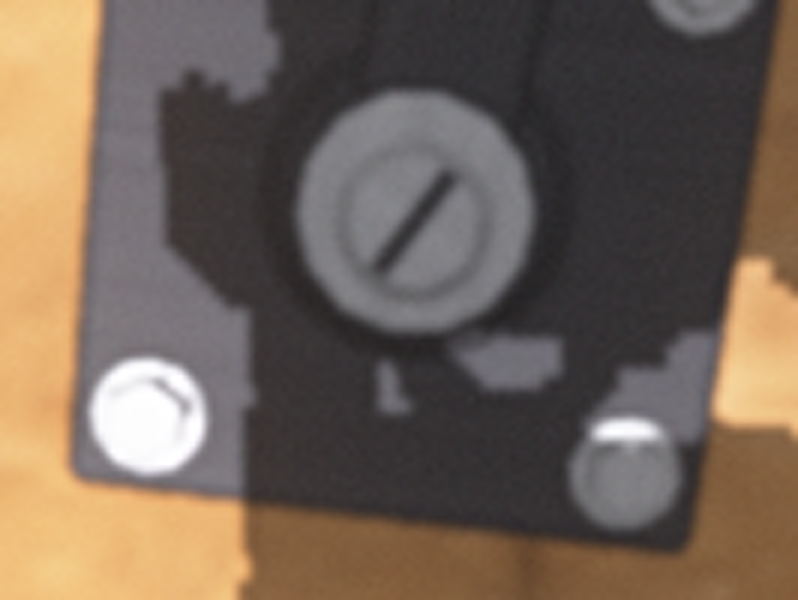

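```bash
python3 - <<'E'
from rig import manip
from h import *
m=manip.camera_model("wrist"); o=lambda a,b:(206+a/6-.42,102+b/6-.42)
print("pin",plane(m,*o(414,221),84),"hub",plane(m,*o(416,211),58))
a=plane(m,*o(380,269),84);b=plane(m,*o(453,176),84);d=b-a;print("slot",np.hypot(*d[:2]),np.arctan2(d[1],d[0]),(a+b)/2)
mt=manip.camera_model("top"); print("top pin",plane(mt,216+365/7-.4,155+307/7-.4,84),"as 58",plane(mt,216+365/7-.4,155+307/7-.4,58))
s=manip.sense();print(s["tool_pos"],"washer",plane(m,277.5,260,s["tool_pos"][2]+4.5)-s["tool_pos"])
for z in (3.5,):print(proj(m,s["tool_pos"]+[0,0,z]))
im=cv2.imread("pics/e.png")[:,:,::-1]; crop(im,277,262,45,6,"pics/e2.png")
E
```

```text
pin [567.41889792  51.7764896   84.        ] hub [567.53569728  51.67314853  58.        ]
slot 14.643769724866162 -0.6817676854081405 [567.19521184  51.49501161  84.        ]
top pin [557.94201018  53.66870317  84.        ] as 58 [564.1432298   54.39288811  58.        ]
[510.08718859  51.47360489 169.90445543] washer [ 1.14291438 -1.46513547  4.5       ]
[274.65075743 261.18095359]
pics/e2.png origin 217 217 scale 6
```

View pics/e2.png

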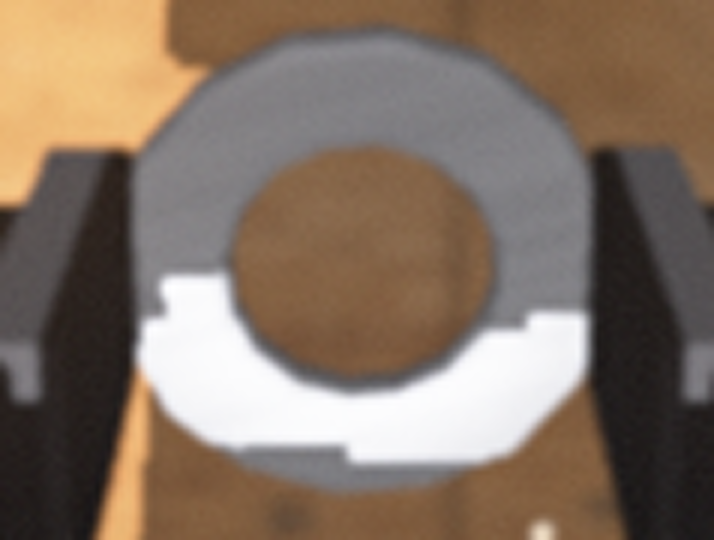

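```bash
python3 - <<'E'
from rig import manip
from h import *
manip.movel([526,53,100],feed=200); manip.wait(0.25)
s=manip.sense();m=manip.camera_model("wrist"); im=manip.read_camera("wrist"); cv2.imwrite("pics/f.png",im[:,:,::-1]); st(manip)
p=proj(m,[567.4,53,84]);print(p)
crop(im,p[0],p[1],50,6,"pics/f1.png");crop(im,277,262,45,6,"pics/f2.png")
E
```

```text
t6.73 tcp [526.71  52.94 101.26] F [ 0.4  0.5 -0.2] M [-0.02  0.01  0.02] w 0.453 q [-0.12  0.24  1.83 -0.    1.07  1.45]
[274.48518961 176.16659983]
pics/f1.png origin 207 126 scale 6
pics/f2.png origin 217 217 scale 6
```

View pics/f1.png

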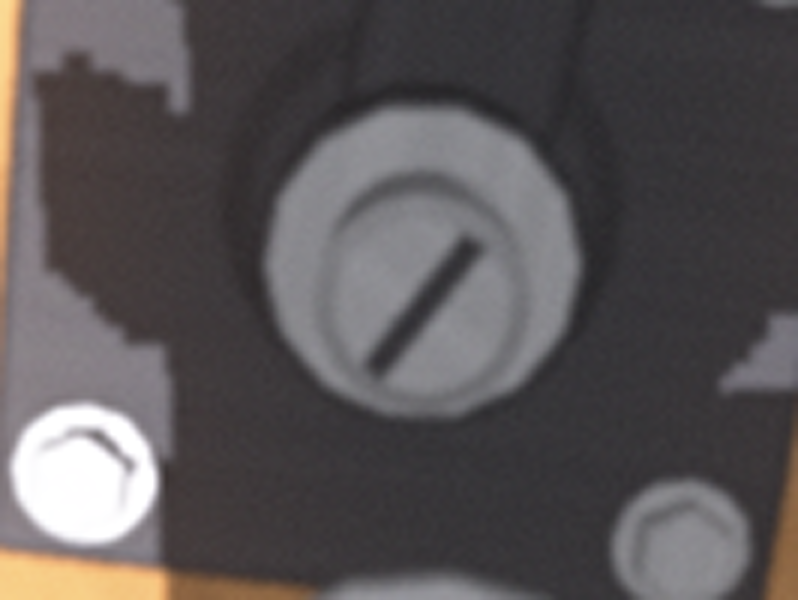

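View pics/f2.png

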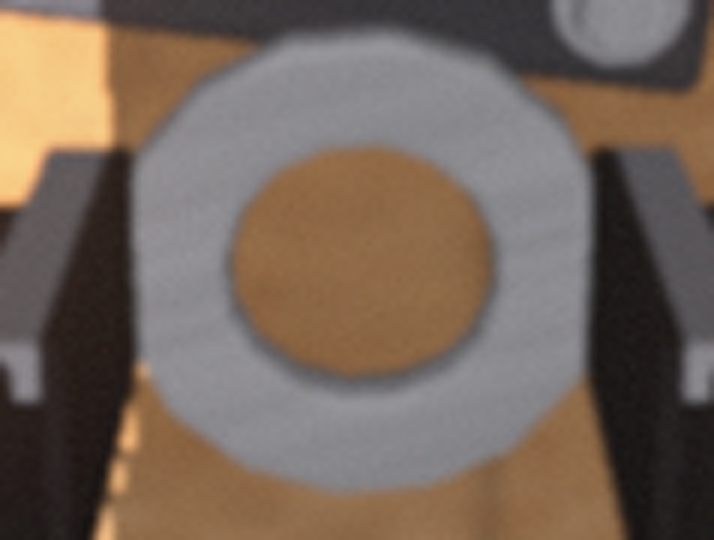

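```bash
python3 - <<'E'
from rig import manip
from h import *
m=manip.camera_model("wrist"); s=manip.sense(); T=s["tool_pos"]
o=lambda a,b:(207+a/6-.42,126+b/6-.42)
pin=plane(m,*o(424,302),84); a=plane(m,*o(374,370),84);b=plane(m,*o(476,240),84);d=b-a
print("pin",pin,"slot",np.hypot(*d[:2]),np.arctan2(d[1],d[0]),(a+b)/2)
for h in (2,4,6):
    w=plane(m,277.2,261.3,T[2]+h); V=np.array(m["view"]); print(h,w-T,"depth",-(V[:3,:3]@w+V[:3,3])[2],"delta",pin-w)
    print(" width", np.abs(plane(m,217+497/6,261.3,T[2]+h)-plane(m,217+230/6,261.3,T[2]+h))[1])
a=plane(m,207+318/6,175,83);b=plane(m,207+527/6,175,83);print("pin dia",b-a)
# plate bolts angle, stand yaw
E
```

```text
pin [567.3992351   51.53339309  84.        ] slot 15.111170416681876 -0.6615649694830088 [567.0659269   51.48780905  84.        ]
2 [-0.80444923 -1.30510751  2.        ] depth 154.03390929649584 delta [ 41.49418905  -0.10402772 -19.26385972]
 width 23.114491763276618
4 [ 0.17157444 -1.30241793  4.        ] depth 151.84735902129228 delta [ 40.51816539  -0.10671729 -21.26385972]
 width 22.78637571040869
6 [ 1.1475981  -1.29972836  6.        ] depth 149.66080874608878 delta [ 39.54214173  -0.10940686 -23.26385972]
 width 22.458259657540772
pin dia [ -0.02796792 -19.09418333   0.        ]
```

```bash
python3 - <<'E'
from rig import manip
from h import *
print(np.mean([manip.sense()["tool_pos"] for _ in range(20)],0), np.std([manip.sense()["tool_pos"] for _ in range(20)],0))
manip.movel([567.1,52.9,100],feed=120); manip.wait(0.2)
st(manip)
print(manip.movel([567.1,52.9,57],feed=40,stop_force=8)); st(manip); manip.wait(.1); st(manip)
E
```

```text
[526.70949528  52.94252832 101.26385972] [0.00000000e+00 0.00000000e+00 2.84217094e-14]
t7.42 tcp [566.29  53.04  99.85] F [ 0.3 -0.4 -0.3] M [ 0.03 -0.05 -0.05] w 0.454 q [-0.12  0.32  1.72 -0.    1.1   1.46]
True
t8.36 tcp [566.66  52.93  59.57] F [-1.6  0.1  5.8] M [-0.01  0.17 -0.  ] w 0.452 q [-0.12  0.38  1.74 -0.    1.02  1.46]
t8.46 tcp [566.68  52.94  59.6 ] F [-0.7  0.1  5.7] M [-0.01  0.19 -0.04] w 0.456 q [-0.12  0.38  1.74 -0.    1.02  1.46]
```

It stopped at z = 59.6 with washer contact, which is the height expected on the hub. I'll release, retreat and look.

```bash
python3 - <<'E'
from rig import manip
from h import *
manip.command_gripper(0.8)
manip.movel([566.5,52.9,180],feed=200); manip.wait(0.2)
m=manip.camera_model("wrist"); im=manip.read_camera("wrist"); cv2.imwrite("pics/g.png",im[:,:,::-1]); st(manip)
im2=manip.read_camera("scene"); cv2.imwrite("pics/gs.png",im2[:,:,::-1])
p=proj(m,[567.4,53,84]);print(p); crop(im,p[0],p[1],50,6,"pics/g1.png")
p=proj(manip.camera_model("scene"),[567.4,53,60]); crop(im2,p[0],p[1],45,6,"pics/g2.png")
E
```

```text
t9.87 tcp [565.67  52.94 178.49] F [ 0.2 -0.2  0.7] M [-0.04  0.02 -0.  ] w 0.800 q [-0.12  0.22  1.67 -0.    1.26  1.46]
[275.50114465 205.63502409]
pics/g1.png origin 209 155 scale 6
pics/g2.png origin 213 155 scale 6
```

View pics/g1.png

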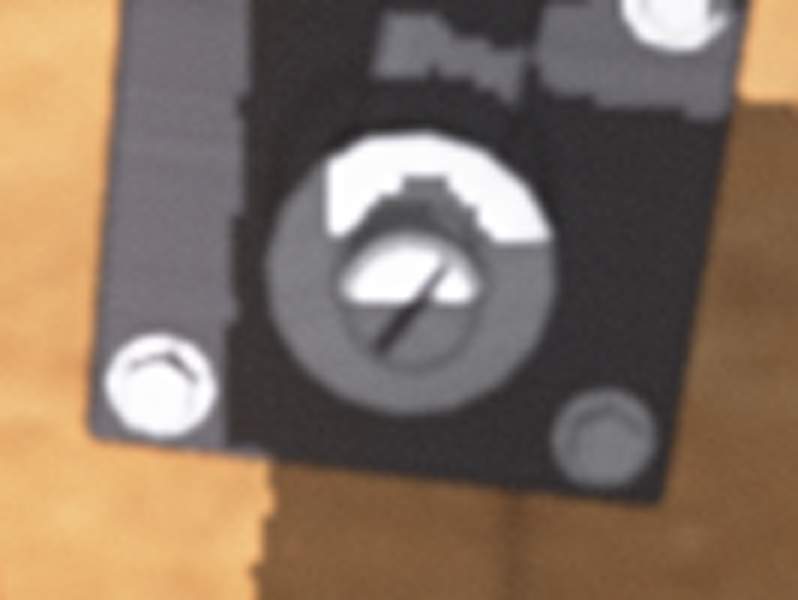

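View pics/g2.png

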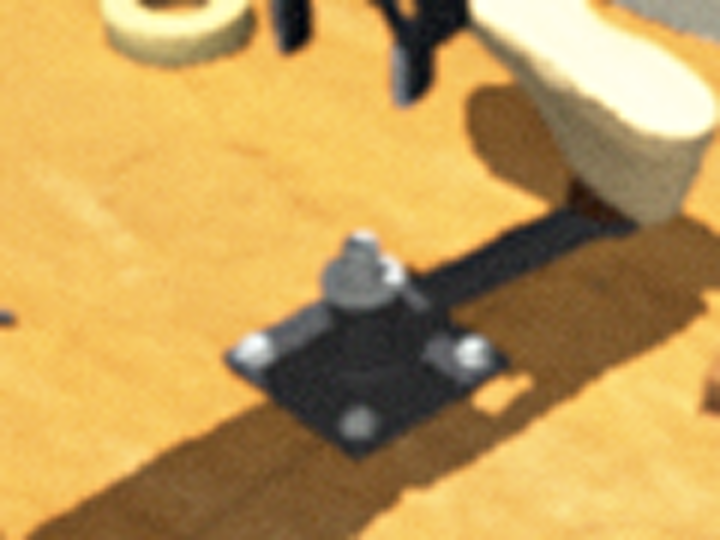

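```bash
python3 - <<'E'
from rig import manip
from h import *
m=manip.camera_model("wrist"); o=lambda a,b:(209+a/6-.42,155+b/6-.42)
a=plane(m,*o(378,355),84);b=plane(m,*o(446,263),84);d=b-a
print("slot",np.hypot(*d[:2]),np.arctan2(d[1],d[0]),(a+b)/2,"washer",plane(m,*o(411,272),63),"pin",plane(m,*o(411,303),84))
t=-0.68
manip.move_pose([482+15*np.cos(t),-144+15*np.sin(t),115],Q(t)); manip.wait(0.25)
m=manip.camera_model("wrist"); im=manip.read_camera("wrist"); cv2.imwrite("pics/k.png",im[:,:,::-1]); st(manip)
p=proj(m,[482+35*np.cos(t),-144+35*np.sin(t),3]);print(p); crop(im,p[0],p[1],60,5,"pics/k1.png")
import json; json.dump([x.tolist() if hasattr(x,'tolist') else x for x in [m["view"]]],open("k.json","w"))
E
```

```text
slot 16.265268828031008 -0.6192639515106346 [567.31810253  51.53408377  84.        ] washer [567.15939592  51.62606482  63.        ] pin [568.23034143  51.63720576  84.        ]
t11.12 tcp [ 494.26 -152.59  115.3 ] F [-0.4  0.3  0.4] M [0.01 0.01 0.04] w 0.801 q [-0.53  0.19  1.85  0.    1.1   1.72]
[277.99439038 181.45434254]
pics/k1.png origin 198 121 scale 5
```

View pics/k1.png

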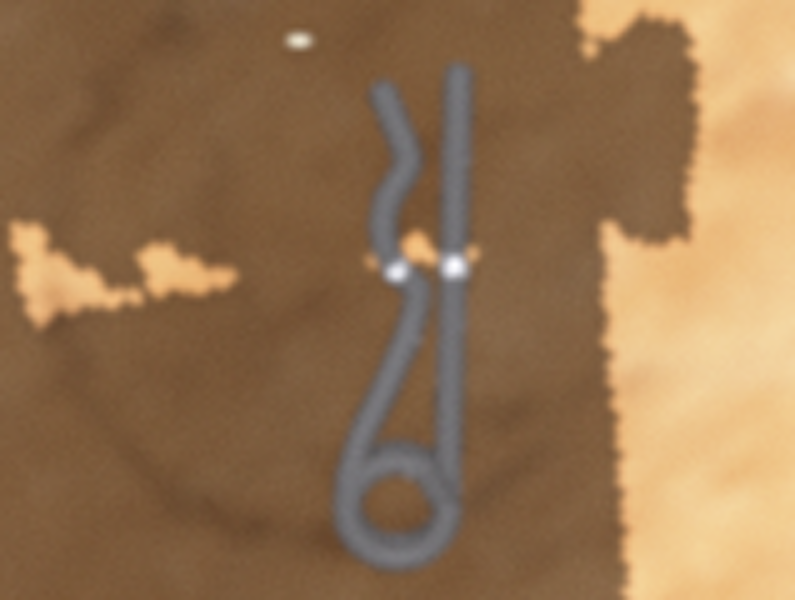

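```bash
python3 - <<'E'
from rig import manip
from h import *
m=manip.camera_model("wrist"); o=lambda a,b:(198+a/5-.4,121+b/5-.4); T=manip.sense()["tool_pos"]
tip=plane(m,*o(458,66),2.5); b=plane(m,*o(451,430),2.5); c=plane(m,*o(397.5,506),9)
d=tip-b; y=np.arctan2(d[1],d[0]); u=np.array([np.cos(y),np.sin(y)]); n=np.array([-u[1],u[0]])
print("tip",tip,"coil",c,"yaw",y,"tip in clip", (tip-c)[:2]@u,(tip-c)[:2]@n)
print("coil est from tip",tip[:2]-77.5*u+9*n)
E
```

```text
tip [ 534.65540935 -198.82865121    2.5       ] coil [ 482.25829446 -143.4863208     9.        ] yaw -0.6881131532145479 tip in clip 75.62077849355487 -9.472541524919164
coil est from tip [ 480.50659585 -142.65787591]
```

The crop shows the coil at (397,506), the tip at (458,66) and the straight leg on the right. The clip's yaw is about -0.688, and tip and coil agree with the given geometry within 2 mm. I'll grasp the coil.

```bash
python3 - <<'E'
from rig import manip
from h import *
t=-0.688; c=[482.2,-142.2]
manip.command_gripper(0.6)
manip.movel(c+[30],feed=200,ori=Q(t))
print(manip.movel(c+[1.8],feed=60,stop_force=8)); st(manip)
manip.command_gripper(0.0); st(manip)
manip.movel(c+[60],feed=150); manip.wait(.2); st(manip)
im=manip.read_camera("wrist"); cv2.imwrite("pics/l.png",im[:,:,::-1])
E
```

```text
False
t12.63 tcp [ 482.06 -142.11    1.52] F [-0.2 -0.3 -0.7] M [-0.01 -0.01  0.01] w 0.602 q [-0.52  0.37  1.92  0.    0.86  1.74]
t13.03 tcp [ 482.51 -142.45    2.45] F [-1.1  0.7  5.1] M [ 0.01  0.31 -0.07] w 0.235 q [-0.52  0.36  1.92 -0.    0.86  1.74]
t13.78 tcp [ 481.32 -141.71   58.75] F [-0.2 -0.4 -1. ] M [-0.03  0.04  0.  ] w 0.236 q [-0.52  0.26  1.91  0.    0.98  1.74]
```

View pics/l.png

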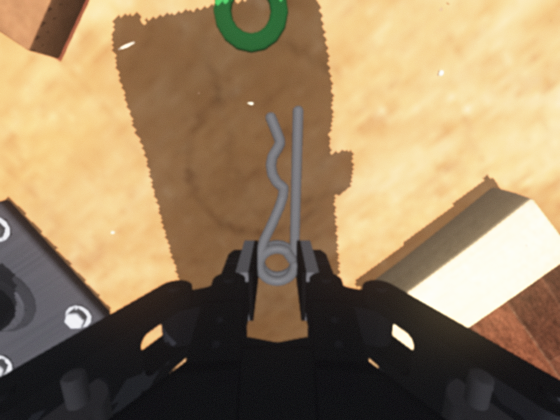

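The clip is held, with the tip at (298,108) and the coil at (277,262). I'll measure it in the hand, then move to a standoff in front of the hole.

```bash
python3 - <<'E'
from rig import manip
from h import *
h=-0.65; u=np.array([np.cos(h),np.sin(h)]); n=np.array([-u[1],u[0]]); P=np.array([567.2,52.9])
X=lambda s,z:[*(P-s*u+9*n),z]
manip.move_pose(X(110,110),Q(h))
manip.movel(X(102,67),feed=120); manip.wait(.3); s=st(manip)
m=manip.camera_model("wrist"); im=manip.read_camera("wrist"); cv2.imwrite("pics/n.png",im[:,:,::-1])
print(X(102,67)); print(proj(m,[*P,84]),proj(m,[*(P-24.5*u),67]),proj(m,X(102,72)))
E
```

```text
t15.70 tcp [491.9  121.87  67.69] F [ 0.8  0.6 -2. ] M [0.02 0.01 0.02] w 0.232 q [ 0.01  0.25  1.9  -0.    0.99  2.23]
[np.float64(491.4461301996207), np.float64(121.79376757201754), 67]
[300.19285521  34.0400473 ] [296.36823876 104.45488204] [276.95972319 263.43324925]
```

View pics/n.png

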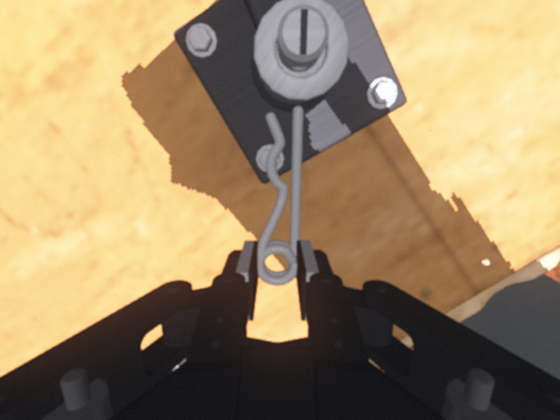

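```bash
python3 - <<'E'
from h import *
im=cv2.imread("pics/n.png")[:,:,::-1]; crop(im,300,48,48,6,"pics/n1.png"); crop(im,288,190,92,4,"pics/n2.png")
E
```

```text
pics/n1.png origin 236 0 scale 6
pics/n2.png origin 165 98 scale 4
```

View pics/n1.png

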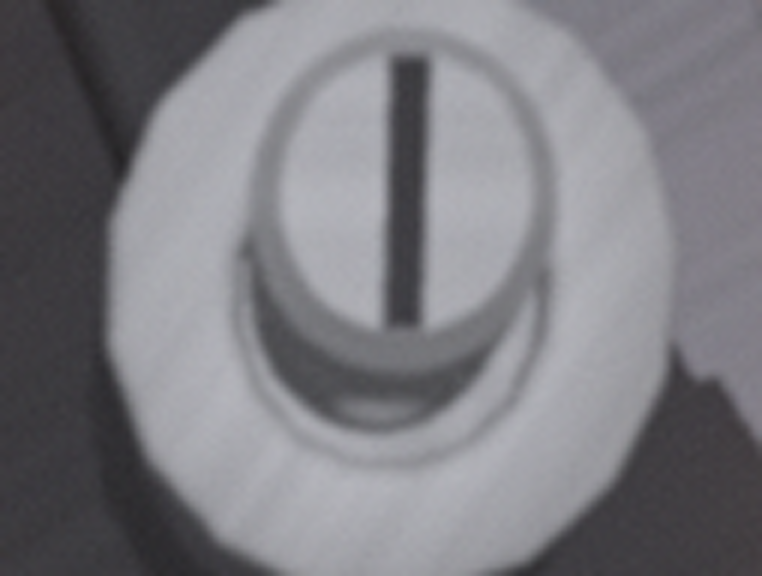

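View pics/n2.png

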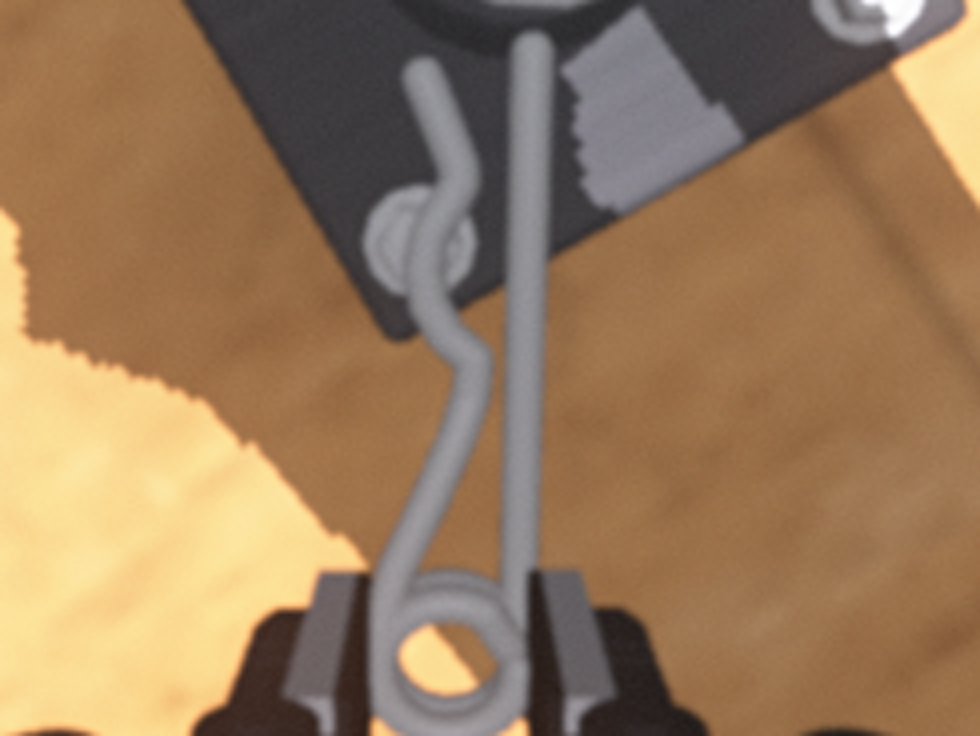

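```bash
cat > meas.py <<'E'
from rig import manip
from h import *
m=manip.camera_model("wrist"); T=manip.sense()["tool_pos"]
h=-0.65; u=np.array([np.cos(h),np.sin(h)]); n=np.array([-u[1],u[0]])
o1=lambda a,b:(236+a/6-.42,0+b/6-.42); o2=lambda a,b:(165+a/4-.38,98+b/4-.38)
L=lambda p:((p-T)[:2]@u,(p-T)[:2]@n)
a=plane(m,*o1(409,55),84);b=plane(m,*o1(404,325),84);d=a-b
print("slot",np.hypot(*d[:2]),np.arctan2(d[1],d[0]),"ctr loc",L((a+b)/2))
print("washer loc",L(plane(m,*o1(389,295),63)))
for z in (66,67,68,69):
    tip=plane(m,*o2(533,31),z); q=plane(m,*o2(517,550),z); e=tip-q
    print(z,"leg yaw",np.arctan2(e[1],e[0]),"tip",np.round(L(tip),2),"base",np.round(L(q),2))
print("coil top",L(plane(m,*o2(447,656),T[2]+7.5)))
print("hole mouth(z67, r10)",L(plane(m,*o1(378,408),67)))
E
python3 meas.py
```

```text
slot 15.30618974181352 -0.6483221251193338 ctr loc (np.float64(102.45270888342552), np.float64(-10.489356871852856))
washer loc (np.float64(101.19111985192231), np.float64(-11.001982280211745))
66 leg yaw -0.6649366200305882 tip [ 76.82 -10.08] base [12.85 -9.13]
67 leg yaw -0.6649366200305878 tip [ 76.77 -10.01] base [13.24 -9.07]
68 leg yaw -0.6649366200305881 tip [76.71 -9.95] base [13.63 -9.01]
69 leg yaw -0.664936620030588 tip [76.65 -9.88] base [14.01 -8.95]
coil top (np.float64(2.2547955497920915), np.float64(-0.039901624027611646))
hole mouth(z67, r10) (np.float64(92.72136196626401), np.float64(-10.050497728325839))
```

The view is very clear: the slot runs almost straight up the picture, from (304,9) to (303,54), and the hole mouth is visible at (299,68), straight ahead of the leg tip at (298,106). The leg is off by about 0.017 rad and 0.5 mm, so I'll correct that and go closer.

```bash
python3 - <<'E'
from rig import manip
from h import *
h=-0.64; u=np.array([np.cos(h),np.sin(h)]); n=np.array([-u[1],u[0]])
C=np.array([491.446,121.794])-1.7*n+12.5*u; print(C)
print(manip.movel([*C,67],feed=60,ori=Q(-0.633),stop_force=8)); manip.wait(.3); st(manip)
m=manip.camera_model("wrist"); im=manip.read_camera("wrist"); cv2.imwrite("pics/r.png",im[:,:,::-1])
crop(im,300,75,55,6,"pics/r1.png")
E
```

```text
[500.45696472 112.96549419]
False
t16.41 tcp [500.28 113.08  66.93] F [-0.4  0.3 -0.1] M [ 0. -0. -0.] w 0.236 q [-0.01  0.26  1.88  0.    1.    2.19]
pics/r1.png origin 226 20 scale 6
```

View pics/r1.png

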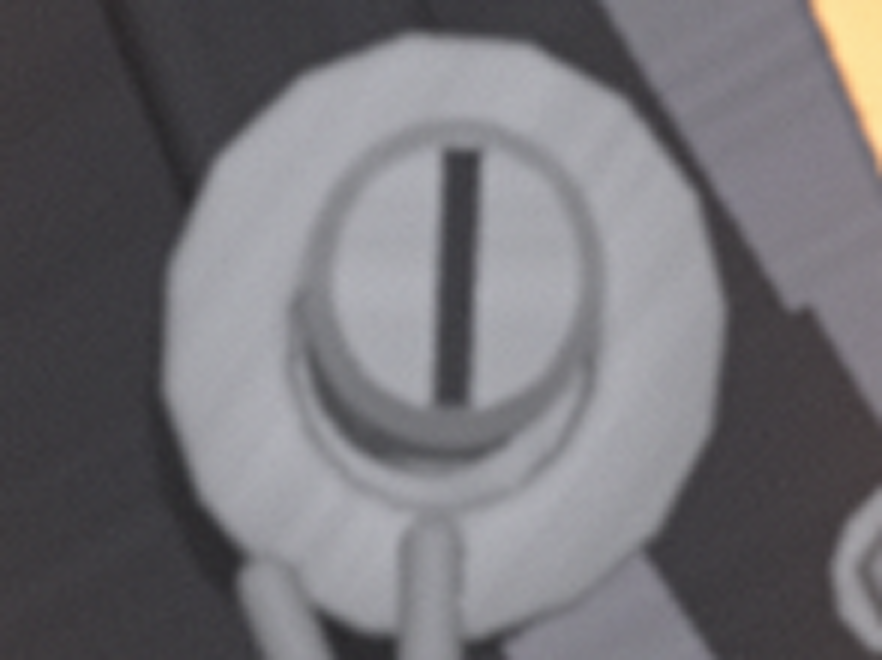

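```bash
python3 - <<'E'
from rig import manip
from h import *
m=manip.camera_model("wrist"); T=manip.sense()["tool_pos"]
o=lambda a,b:(226+a/6-.42,20+b/6-.42)
h=-0.633; u=np.array([np.cos(h),np.sin(h)]); n=np.array([-u[1],u[0]]);L=lambda p:np.round(((p-T)[:2]@u,(p-T)[:2]@n),2)
a=plane(m,*o(463,150),84);b=plane(m,*o(453,405),84);d=a-b
print("slot",np.arctan2(d[1],d[0]),L((a+b)/2),"pin",L(plane(m,*o(457,272),84)),"washer",L(plane(m,*o(443,335),63)),L(plane(m,*o(443,325),63)))
im=cv2.imread("pics/r.png")[:,:,::-1]; crop(im,288,190,92,4,"pics/r2.png")
print("tip",L(plane(m,*o(432,508),67)))
E
```

```text
slot -0.6545372467051696 [ 90.26 -10.18] pin [ 90.72 -10.11] washer [ 89.97 -10.76] [ 90.68 -10.75]
pics/r2.png origin 165 98 scale 4
tip [77.22 -9.87]
```

View pics/r2.png

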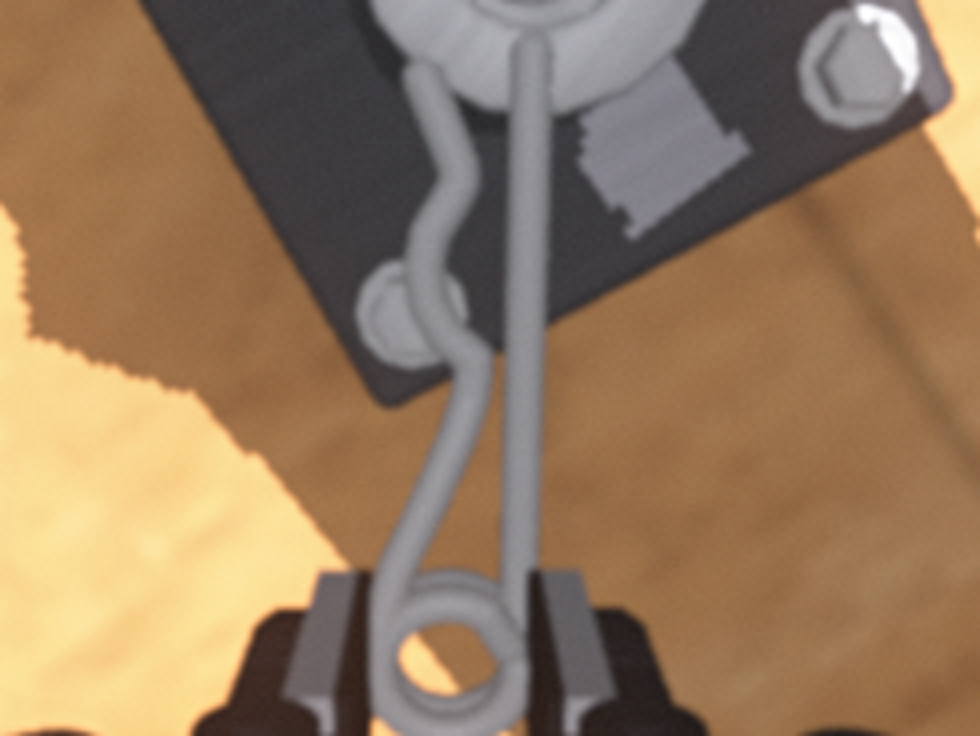

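```bash
python3 - <<'E'
from rig import manip
from h import *
h=-0.638; u=np.array([np.cos(h),np.sin(h)]); n=np.array([-u[1],u[0]])
C=np.array([500.457,112.965])-0.45*n
for d in (10,):
    print(d,manip.movel([*(C+d*u),67],feed=25,stop_force=5)); s=st(manip); F=s["wrist_force"]; print("along",F[:2]@u,"lat",F[:2]@n, "adv",(s["tool_pos"][:2]-C)@u)
im=manip.read_camera("wrist"); cv2.imwrite("pics/s.png",im[:,:,::-1])
crop(im,300,95,55,6,"pics/s1.png")
E
```

```text
10 False
t17.01 tcp [508.25 106.53  66.93] F [-0.2 -0.  -0.5] M [0.03 0.01 0.07] w 0.229 q [-0.02  0.27  1.87  0.    1.    2.18]
along -0.13279540959462294 lat -0.15498636214809738 adv 10.094089879468415
pics/s1.png origin 226 40 scale 6
```

View pics/s1.png

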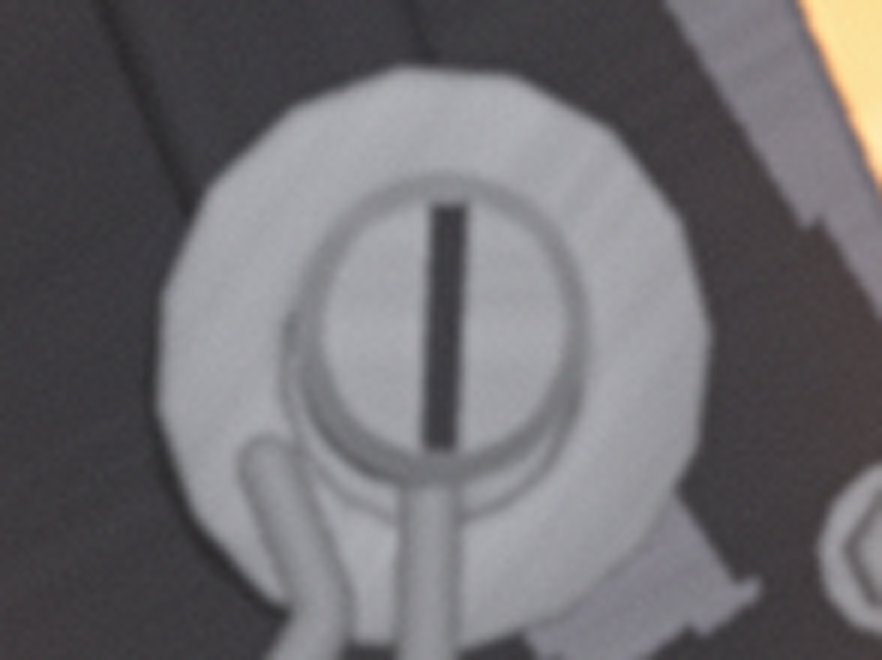

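The tip is in the bore at (298,120), with no contact force. Now I'll push on and log the force.

```bash
python3 - <<'E'
from rig import manip
from h import *
h=-0.638; u=np.array([np.cos(h),np.sin(h)]); n=np.array([-u[1],u[0]])
C=np.array([500.457,112.965])-0.45*n
for d in (20,25,28,31,34,37,39,41):
    r=manip.movel([*(C+d*u),67],feed=40,stop_force=25); s=manip.sense(); F=s["wrist_force"]; print(d,r,"t%.2f along %.1f lat %.1f z %.1f adv %.2f"%(s["clock"],F[:2]@u,F[:2]@n,F[2],(s["tool_pos"][:2]-C)@u))
    if r: break
im=manip.read_camera("wrist"); cv2.imwrite("pics/v.png",im[:,:,::-1])
crop(im,290,180,100,4,"pics/v1.png")
E
```

```text
20 False t17.46 along -0.2 lat 2.8 z -0.7 adv 20.64
25 False t17.73 along 0.7 lat 3.9 z -0.1 adv 25.41
28 False t17.98 along -0.4 lat 5.5 z -0.8 adv 28.13
31 False t18.23 along 0.3 lat 4.0 z -0.7 adv 31.20
34 False t18.48 along 3.1 lat 4.4 z -0.8 adv 35.25
37 False t18.73 along 3.9 lat 3.0 z -1.2 adv 38.24
39 False t18.98 along 2.8 lat 2.7 z -1.1 adv 39.57
41 False t19.23 along 1.1 lat 0.8 z -0.5 adv 40.60
pics/v1.png origin 157 80 scale 4
```

View pics/v1.png

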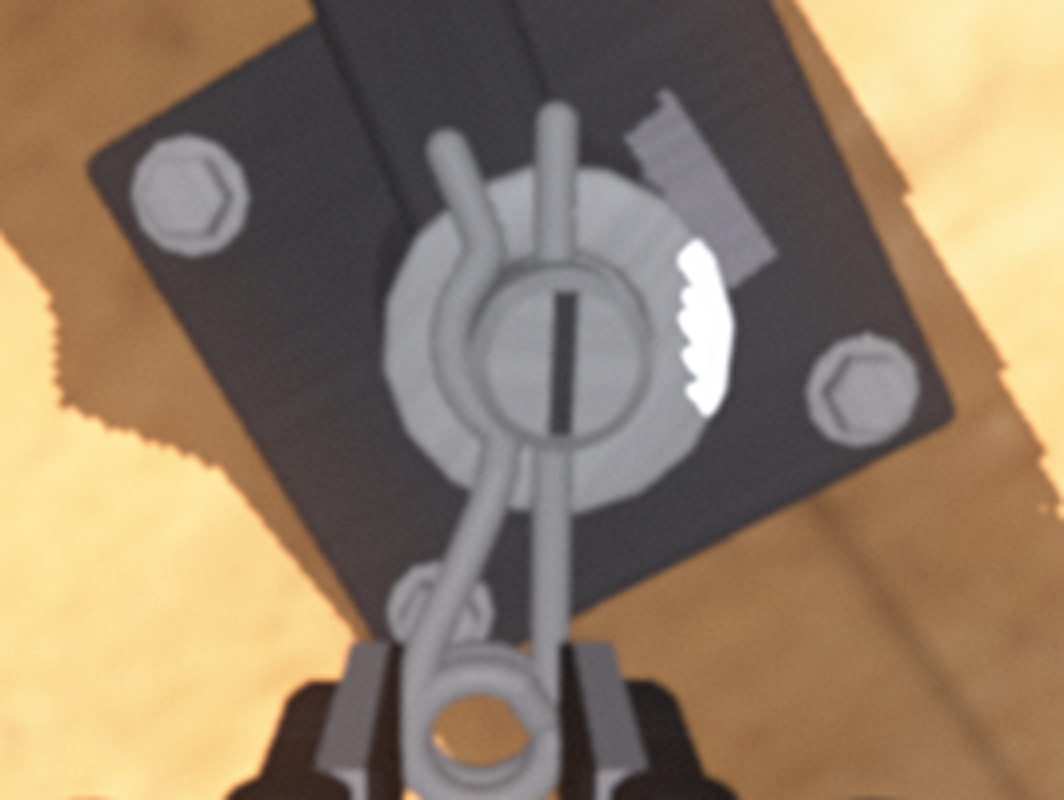

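The straight leg is right through the pin, with its tip at (296,106), and the bent leg's pocket lies round the pin. The force has dropped to about 1 N, so it has snapped over. I'll release, retreat and check.

```bash
python3 - <<'E'
from rig import manip
from h import *
manip.command_gripper(0.5); st(manip)
s=manip.sense(); T=s["tool_pos"]
manip.movel([T[0],T[1],190],feed=150)
manip.movel([T[0]-10,T[1],190],feed=100); manip.wait(.3)
m=manip.camera_model("wrist"); im=manip.read_camera("wrist"); cv2.imwrite("pics/w.png",im[:,:,::-1]); st(manip)
p=proj(m,[557,60,67]); crop(im,p[0],p[1],60,6,"pics/w1.png")
im=manip.read_camera("scene"); p=proj(manip.camera_model("scene"),[557,60,60]); crop(im,p[0],p[1],40,7,"pics/w2.png")
E
```

```text
t19.63 tcp [532.76  88.1   66.84] F [ 0.1  0.6 -0.3] M [-0.02 -0.01 -0.04] w 0.497 q [-0.06  0.31  1.81 -0.    1.02  2.15]
t21.20 tcp [522.92  88.06 189.93] F [-0.5 -0.2 -0.3] M [-0.03  0.02 -0.02] w 0.502 q [-0.06  0.12  1.76 -0.    1.26  2.15]
pics/w1.png origin 199 92 scale 6
pics/w2.png origin 216 161 scale 7
```

View pics/w1.png

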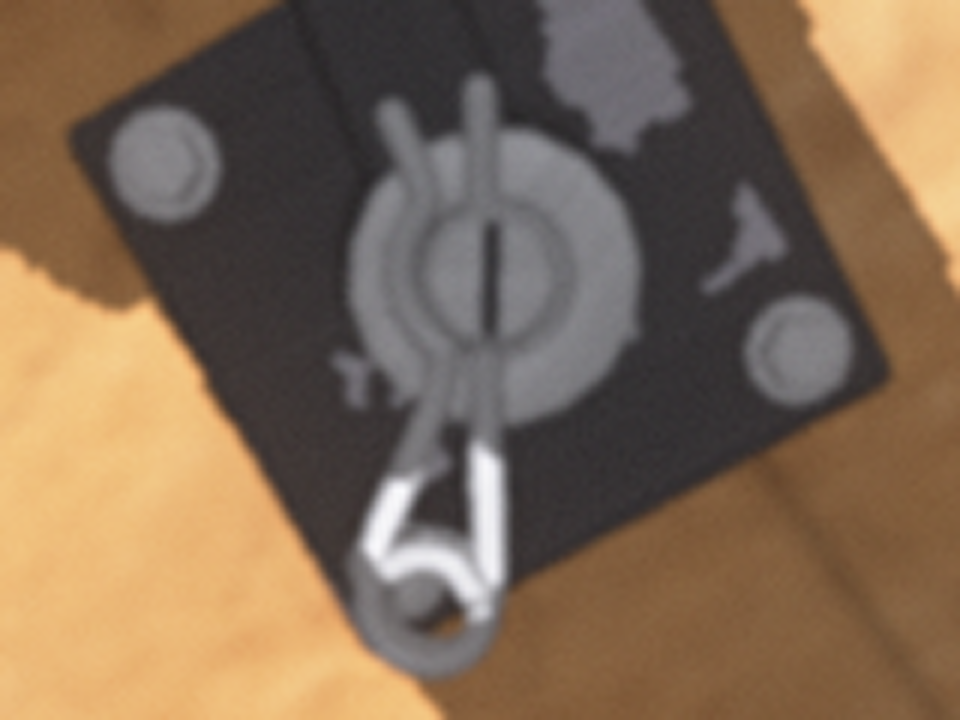

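View pics/w2.png

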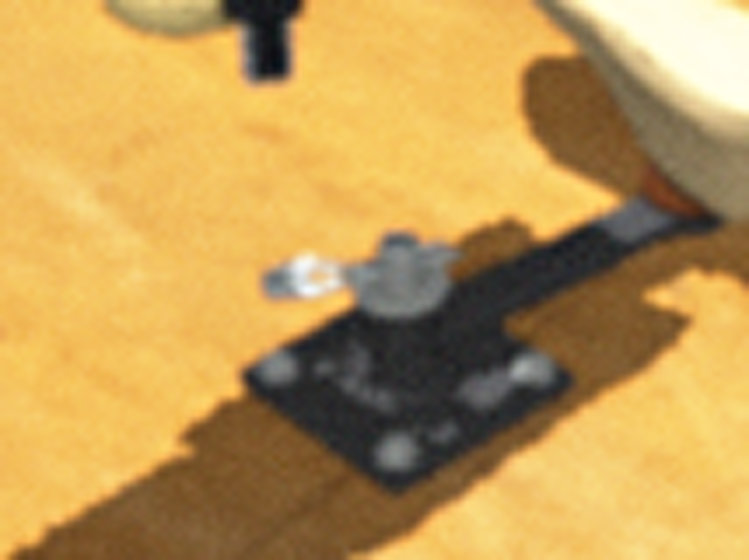

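The clip sits home: the pocket is centred on the pin at about (275,138), the tip sticks out beyond it at (279,105), and the washer lies flat under it. I'll hand the job in.

```bash
python3 - <<'E'
from rig import manip
print(manip.finish_job())
E
```

```text
the job is handed in; nothing more can be done
None
```

The arm is secured again: the washer is on the hub, the R-clip is through the cross-hole, and I handed the job in at about 21 s of the 72 s allowed.

- **Washer:** I picked the bare steel ring, not the green ones, and lowered it over the pin until light contact (about 6 N) at seat height. The pictures show it lying flat and centred on the hub.
- **Hole direction:** I read it from the slot with the wrist camera, at about -0.65 rad. A close view showed the hole mouth straight ahead of the clip's tip.
- **Clip:** It entered with no force along the leg. The highest push I read was about 4 N, dropping to 1 N at the end of the travel. That peak is a little under the 5 to 10 N expected, but I only read the force between steps.
- **Last check:** After release, the straight leg sticks out past the pin, the bent leg's pocket lies round it, and the robot is clear of everything.

The top camera and the wrist camera differed by 3 to 5 mm, so I worked from relative measurements with the wrist camera. I did not go near the pliers, sanding block or gouge.

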